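# Pack a lock set into the dry box

### The job

Pack the dismantled lock set away in the blue dry-storage box. First press the white (off) key on the recharging stand fully down so that the red (heat) key pops up; then lift the desiccant canister off the stand by its bail and set it down upright on the box's floor, lay every lock part that is on the counter in the box beside it, and when everything is in, shut the lid fully and swing the red-balled clamp all the way down onto the lid. Never tip the canister over, and leave the black packer, the amber glass tile and the screw jar where they are.

Things in the scene. Friction and masses are not known exactly. Their poses are not given: they have to be found in the camera images.
- box: Blue open-topped dry-storage box, fixed to the counter, 220 x 300 x 90 mm outside (x, y, z), walls and floor 5 mm thick, so its inside is 210 x 290 mm and 85 mm deep. Origin: centre of its underside, on the counter. Its x axis points from the front wall (clamp side) to the hinge side, its y axis along the hinge, z up.
- lid (a joint): Hinged lid of the box: 0 shut flat on the rim, 1.45 to 1.6 rad as found (standing upright), at most 1.7. A clear 8 mm plate with a blue border, 220 mm from hinge to front edge, 300 mm wide. The hinge is stiff: the lid stays at any angle; about 3 N at 150 mm from the hinge moves it. A black bar handle, 60 mm long, stands 35 mm off the outer face, mid-width, 20 mm from the front edge.
- lid_hinge (a point): Point on the hinge axis in the middle of the lid's width, at the top of the box's rear (+x) rim, 90 mm above the counter. It lies on the lid's inner face; the point's axes turn with the lid: its -x runs along the lid's inner face to the front edge, its z is the lid's outward normal.
- lid_front (a point): Middle of the lid's free front edge (220 mm from the hinge axis), half-way through its 8 mm thickness.
- clamp (a joint): Hold-down clamp arm on the front wall of the box, hinged about the box's y axis: 0 standing upright, negative leaning out away from the box (-0.5 to -0.2 as found), positive swinging over the lid, stop at 1.57 = lying level on the lid. It stays at any angle by friction; about 3 to 4 N at the ball moves it. The steel arm is 12 x 18 mm, with a red ball of 24 mm diameter at its end, 75 mm from the pivot.
- clamp_ball (a point): Centre of the clamp's red ball.
- clamp_pivot (a point): Clamp's pivot: 130 mm in front (-x) of the box's middle, 100 mm to its +y side, 110 mm above the counter.
- stand: Grey recharging stand, fixed, 200 x 180 x 50 mm. Origin: centre of its underside. The canister stands on the dark steel disc at x = +45 mm of its top face; the two keys are in a row along y at x = -60 mm.
- key_white (a joint): White off key: 0 up, 0.008 m fully pressed. Both keys have 30 x 30 mm tops, stand 14 mm above the stand's top when up and 6 mm when down, and slide straight down, stiffness-free, against about 2 to 4 N of friction. They are interlocked: pressing one fully makes the other, which was down, pop up by as much, and they stay so.
- key_white_top (a point): Centre of the white key's top face (y = +30 mm on the stand).
- key_red (a joint): Red heat key at y = -30 mm on the stand: 0 DOWN as found, 0.008 m when it has popped up.
- key_red_top (a point): Centre of the red key's top face.
- canister_mid (a point): Desiccant canister, 350 g, aluminium with a green band: round body 72 mm in diameter and 40 mm high with a rigid bail (bow handle) above it, 72 mm high overall. This point is on its axis, half-way up the body, 20 mm above its underside. The bail lies along its y axis. It stands on the stand at first.
- canister_bail (a point): Middle of the canister's bail: a level bar 10 mm in diameter and 60 mm long along the canister's y axis, its centre line 67 mm above the canister's underside and 27 mm above the body's top, free to be pinched from above across the x axis.
- cylinder_mid (a point): Chrome bayonet lock cylinder lying along its x axis: 84 mm long, barrel 32 mm in diameter between two 36 mm square flanges (each 8 mm long, at the ends) on which it lies. Point: its centre, 18 mm above the underside. 220 g. Grip across y. May be absent.
- housing_mid (a point): Grey twist-socket housing block, 70 (x) x 44 (y) x 36 mm (z), 250 g. Point: its centre, 18 mm above the underside. Grip across y. May be absent.
- escutcheon_mid (a point): Nickel escutcheon plate lying flat, 120 (x) x 38 (y) x 10 mm, 160 g. Point: its centre, 5 mm above the underside. Grip across y. May be absent.
- thumbturn_mid (a point): Brass thumb turn standing on its rose: disc 52 mm in diameter and 10 mm thick with an upright wing on it, 50 mm long along x, 11 mm thick in y, its top 52 mm above the underside. Point: its centre, 26 mm above the underside. 180 g. Grip the wing across y. May be absent.
- packer_mid (a point): Bystander: black nylon glazing packer, 100 x 36 x 12 mm, loose; its centre.
- tile_mid (a point): Bystander: amber glass tile sample, 100 x 100 x 10 mm, loose; its centre.
- jar_mid (a point): Bystander: screw jar, 64 mm in diameter, 90 mm high, loose; its centre.
Mind the look-alikes: they are no part of the job. What is shaped like the part that bears housing_mid but purple or turquoise is not meant. What is shaped like the part that bears canister_mid but turquoise is not meant.

How it is judged:
On the way, in this order (a step that is already met when the one before it is completed fails the run):
1. white key down and red key up, the canister still on the stand (value of joint each of key_white, key_red above 0.006 m and z of canister_mid in the frame of stand between 0.055 and 0.08 m and horizontal distance between canister_mid and stand below 0.09 m), for 0.2 s.
2. canister upright on the box's floor and every lock part in the box (x of cylinder_mid in the frame of box between -0.105 and 0.105 m and y of cylinder_mid in the frame of box between -0.145 and 0.145 m and z of cylinder_mid in the frame of box between 0 and 0.075 m and x of housing_mid in the frame of box between -0.105 and 0.105 m and y of housing_mid in the frame of box between -0.145 and 0.145 m and z of housing_mid in the frame of box between 0 and 0.075 m and x of escutcheon_mid in the frame of box between -0.105 and 0.105 m and y of escutcheon_mid in the frame of box between -0.145 and 0.145 m and z of escutcheon_mid in the frame of box between 0 and 0.075 m and x of thumbturn_mid in the frame of box between -0.105 and 0.105 m and y of thumbturn_mid in the frame of box between -0.145 and 0.145 m and z of thumbturn_mid in the frame of box between 0 and 0.075 m and x of canister_mid in the frame of box between -0.105 and 0.105 m and y of canister_mid in the frame of box between -0.145 and 0.145 m and z of canister_mid in the frame of box between 0 and 0.075 m and z of canister_mid in the frame of box below 0.032 m and angle between canister_mid's own z axis and vertical below 0.15 rad and value of joint lid above 0.5 rad), for 0.2 s.
3. lid shut on the loaded box (x of cylinder_mid in the frame of box between -0.105 and 0.105 m and y of cylinder_mid in the frame of box between -0.145 and 0.145 m and z of cylinder_mid in the frame of box between 0 and 0.075 m and x of housing_mid in the frame of box between -0.105 and 0.105 m and y of housing_mid in the frame of box between -0.145 and 0.145 m and z of housing_mid in the frame of box between 0 and 0.075 m and x of escutcheon_mid in the frame of box between -0.105 and 0.105 m and y of escutcheon_mid in the frame of box between -0.145 and 0.145 m and z of escutcheon_mid in the frame of box between 0 and 0.075 m and x of thumbturn_mid in the frame of box between -0.105 and 0.105 m and y of thumbturn_mid in the frame of box between -0.145 and 0.145 m and z of thumbturn_mid in the frame of box between 0 and 0.075 m and x of canister_mid in the frame of box between -0.105 and 0.105 m and y of canister_mid in the frame of box between -0.145 and 0.145 m and z of canister_mid in the frame of box between 0 and 0.075 m and z of canister_mid in the frame of box below 0.032 m and angle between canister_mid's own z axis and vertical below 0.15 rad and value of joint lid below 0.04 rad), for 0.2 s.
4. clamp down on the lid (value of joint lid below 0.04 rad and value of joint clamp above 1.45 rad), for 0.2 s.
At the end, for the whole second after the job is handed in: White key down and red key up (each by more than 6 mm of 8), canister upright (within 0.15 rad) on the box's floor, every present lock part inside the box below the rim, lid within 0.04 rad of shut, clamp beyond 1.45 rad of its 1.57 (all of step 4 and x of cylinder_mid in the frame of box between -0.105 and 0.105 m and y of cylinder_mid in the frame of box between -0.145 and 0.145 m and z of cylinder_mid in the frame of box between 0 and 0.075 m and x of housing_mid in the frame of box between -0.105 and 0.105 m and y of housing_mid in the frame of box between -0.145 and 0.145 m and z of housing_mid in the frame of box between 0 and 0.075 m and x of escutcheon_mid in the frame of box between -0.105 and 0.105 m and y of escutcheon_mid in the frame of box between -0.145 and 0.145 m and z of escutcheon_mid in the frame of box between 0 and 0.075 m and x of thumbturn_mid in the frame of box between -0.105 and 0.105 m and y of thumbturn_mid in the frame of box between -0.145 and 0.145 m and z of thumbturn_mid in the frame of box between 0 and 0.075 m and x of canister_mid in the frame of box between -0.105 and 0.105 m and y of canister_mid in the frame of box between -0.145 and 0.145 m and z of canister_mid in the frame of box between 0 and 0.075 m and z of canister_mid in the frame of box below 0.032 m and angle between canister_mid's own z axis and vertical below 0.15 rad and value of joint each of key_white, key_red above 0.006 m); the robot touches nothing.
It fails at once if the canister is tipped over (angle between canister_mid's own z axis and vertical above 0.8 rad).
It fails at once if packer, tile or jar is shifted more than 20 mm (distance of any of packer_mid, tile_mid, jar_mid from where it was at the start of the episode above 0.02 m).
Of cylinder, housing, escutcheon, thumbturn only 2 to 4 are there at a start; the rules pass over those that are not, and their reading is None.
At some moment in a run one of cylinder, housing, escutcheon, thumbturn may be knocked a few centimetres aside while the robot is not near it.
It also fails if it takes over 210 s, if anything falls off the work surface, if the arm or the gripper's body presses on something with over 40 N, if the wrist force passes 120 N, or if a joint passes its speed limit or range.

### The arm

A 7-joint arm with a two-finger parallel gripper is mounted at the origin on the work surface. World frame = base frame: x ahead of the robot, y to its left, z up, the work surface at z = 0. Lengths are in m, angles in rad, forces in N, time in s.
With the tool pointing down it reaches from about 0.35 to 0.9 m from the base axis. Payload 8.1 kg.
Tool frame: the origin (TCP) lies midway between the tips of the shut fingers; the grasp point (between the pads) lies 19 mm behind it; z points along the fingers, y is the line along which they close (so a half turn about z gives the same grasp; the last joint's range is limited). The gripper opens to 92 mm and grips with 3 to 60 N. Pads are 19 mm wide; open, the fingers measure 130 mm over their backs; the gripper's body (75 mm by 190 mm) begins 47 mm behind the grasp point.
Start: joints at [-1.432, 0.434, 0.025, 1.573, -0.012, 1.134, -0.075], TCP at [0.15, 0.607, 0.227] pointing down, gripper open.
Joint ranges: [-2.62, 2.62], [-0.44, 2.09], [-1.27, 1.32], [0.08, 2.57], [-1.32, 4.46], [0.12, 2], [-2.74, 2.74]. Speed limits (rad/s): [2.22, 2.22, 3.01, 3.01, 3.14, 3.14, 3.14].

### API

Orientations are given as a rotation vector (axis times angle).
In Python, from cell import observe, get_image, camera_model, sign_off, recognise, silhouettes gives the robot as it stands.
- The arm moves only by the tool apply_moves, never from a script. Its argument "motion" is a list of rows, each an object of numbers: "x", "y", "z": the shift along the world's x, y, z in cm; "yaw": the turn about the world's z in degrees; "hand": the opening, from -1 (shut) to 1 (fully open), so that 0 is half open. In form: [{"x": .., "y": .., "z": .., "yaw": .., "hand": ..}, ...]. A call has 1 to 10 rows; each row is the pose to reach, as a shift and turn from the pose commanded when the call began; what a row does not reach only later rows make up. A row lasts 1/8 s, in which the tool goes at most 62.5 mm and 10.7 degrees, less where a joint would pass 70% of its speed; a pose out of reach is approached as far as the arm can. A call with a gripper value outside its range is refused whole. The fingers move at their own pace and stop on an object; "newtons" is the grip in N (left out, the last holds). Time passes only in rows, so rows that repeat a pose let the fingers close. It gives the time, the measured TCP pose, the force, the opening and the grip force at its end, in the units of the state.
- observe(): the state, without advancing time (a new reading comes with each control period).
- get_image(name): name is "scene" or "top"; returns the picture (420x560x3 uint8, blue, green, red); there is no depth.
- camera_model(name): a dict with "camera_matrix" (3x3 intrinsics, pixels), "T" (4x4, takes a point from camera to world coordinates). Camera axes: x right, y up, looking along -z (the intrinsics and any distortion apply to the point x, -y, -z); pixel columns grow to the right and rows downward; lengths in m; the calibration is good to about 2 mm. A picture is of the moment at which its call begins. camera_model takes no time and is no camera call.
- sign_off(): hands the job in; it is judged then, once.
Trained networks look in the newest picture that a camera, given by its name, has taken for a name from the list of things; names that differ only in an ending like _2 or _b are one class to them, and where a whole thing is asked for, a point or a joint stands for the part that bears it (a point fixed in the world has none). Each returns a list of dicts, best first, with "p" (0 to 1); they miss things now and then, are a little off and sometimes report something else, mostly with a low value. They report only what shows in the picture. A call takes as long as a camera call. They do not tell look-alikes from the thing itself.
- recognise(query, camera): "rect" ([left, top, right, bottom] in pixels, round what is visible of it).
- silhouettes(query, camera): "mask" (420x560 bool, what is visible of it) and "rect" ([left, top, right, bottom] in pixels, round what is visible of it).
The state is a dict: "clock": time; "joints": joint angles; "dq": joint speeds; "joint_efforts": joint torques, N m; "position": TCP position; "ee_rot": TCP orientation; "force": force on the tool from outside, world axes, zero at the start; "ft_torque": the same for the moment, N m; "width": opening from 0.0 (shut) to 1.0 (fully open); "gripper_force": force on a finger pad.
Only numpy, scipy, OpenCV 4.12 (cv2) and the standard library are available. Lean on these libraries where they do the work, as an engineer would, in place of code of your own. Each camera call takes 0.05 s, during which the arm holds its last target. There are 200 camera calls.

## Working session

There is one attempt and no reset: what is moved stays moved. The work goes in short steps, Python scripts to look and compute and a tool call to move; the robot and the scene stay as the last step left them, time stands still between calls to the robot, and variables do not carry over. Pictures are saved under pics/ and viewed, at most 14 in all, crops included, and the job is handed in when it is done.

Besides the shell and the picture viewer there is one more tool, called after ">>>" as name(argument=value, ...) on one line, values as JSON. apply_moves: Moves the arm, as the interface text tells. Its arguments: {"type":"object","properties":{"motion":{"type":"array","items":{"type":"object","properties":{"x":{"type":"number"},"y":{"type":"number"},"z":{"type":"number"},"yaw":{"type":"number"},"hand":{"type":"number"}}}},"newtons":{"type":"number"}},"required":["motion"]}

```bash
mkdir -p pics; ls
python3 - <<'E'
from cell import *
import cv2
for n in ("scene","top"):
    im=get_image(n); cv2.imwrite(f"pics/{n}0.png",cv2.resize(im,(784,588),interpolation=cv2.INTER_CUBIC)); c=camera_model(n); print(n,c["camera_matrix"],c["T"],[k for k in c])
print(observe())
E
```

```text
pics
scene [[473.87780942   0.         276.92966007]
 [  0.         473.87780942 216.4027867 ]
 [  0.           0.           1.        ]] [[ 0.70668371 -0.47507696  0.52430909  1.23190588]
 [ 0.70726564  0.49457231 -0.50514706 -0.60073526]
 [-0.01932502  0.727805    0.6855118   1.00248319]
 [ 0.          0.          0.          1.        ]] ['camera_matrix', 'T']
top [[383.55611003   0.         279.77325753]
 [  0.         383.55611003 217.9669811 ]
 [  0.           0.           1.        ]] [[ 0.01391629  0.99572828 -0.09127717  0.4336237 ]
 [-0.99988897  0.01337154 -0.00657692  0.03896776]
 [-0.00532831  0.09135856  0.99580381  1.41717269]
 [ 0.          0.          0.          1.        ]] ['camera_matrix', 'T']
{'clock': 0.1, 'joints': array([-1.43159689,  0.43523185,  0.02499643,  1.57397317, -0.01161544,
        1.13401112, -0.07508976]), 'dq': array([ 2.81533649e-04, -2.51225366e-03,  5.10381607e-04, -1.33203482e-03,
       -3.01280288e-04, -5.95927140e-05,  5.39674369e-05]), 'joint_efforts': array([ 2.62416586e-03, -6.69115591e+01,  9.87712853e-01, -3.15143824e+01,
       -6.05313177e-02,  3.73814930e-02,  5.41602560e-05]), 'position': array([0.14960736, 0.60636698, 0.22598766]), 'ee_rot': array([-3.79021481e-01, -3.11859658e+00,  2.32066763e-03]), 'force': array([-0.75760616,  0.09006934, -0.27369372]), 'ft_torque': array([-0.03690075,  0.02166079,  0.02018333]), 'gripper_force': 0.0, 'width': 0.9985633353164697}
```

View pics/scene0.png

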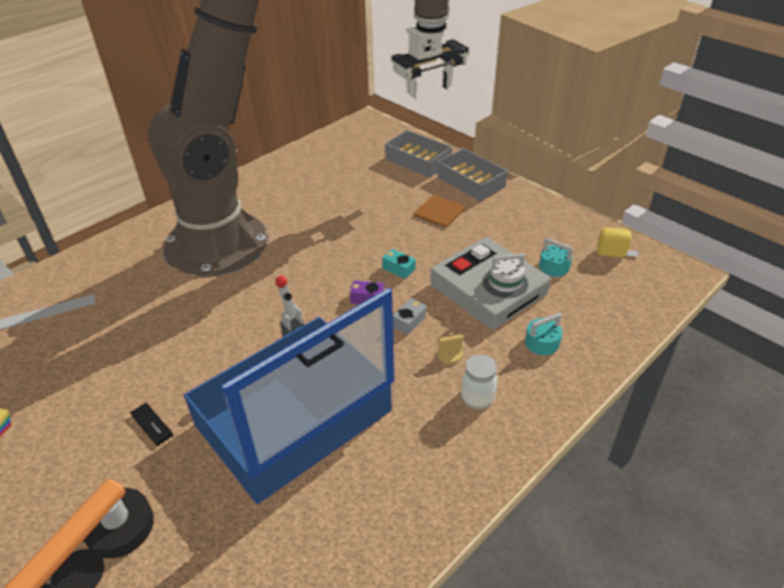

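View pics/top0.png

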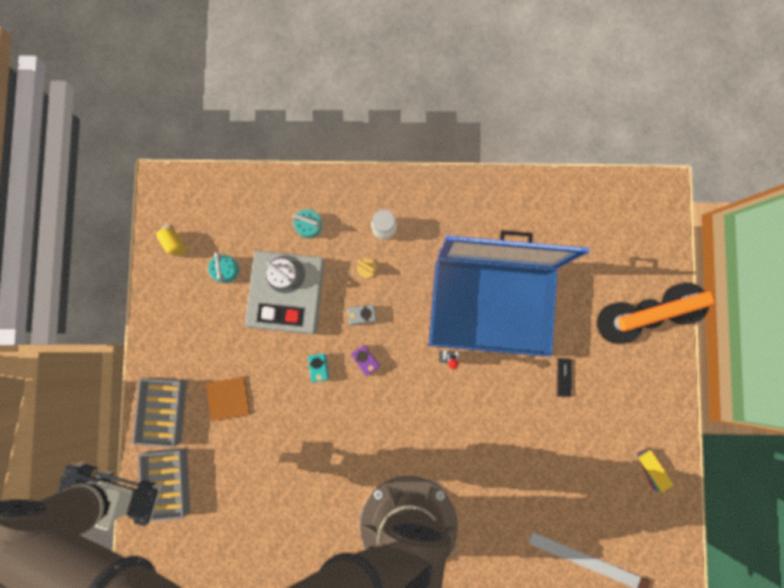

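```bash
cat > h.py <<'E'
from cell import *
import numpy as np, cv2
def pt(cam,uv,z):
    c=camera_model(cam);K=c["camera_matrix"];T=c["T"]
    d=np.linalg.inv(K)@np.array([uv[0],uv[1],1.]); d=T[:3,:3]@(d*[1,-1,-1]); o=T[:3,3]
    return o+d*(z-o[2])/d[2]
def proj(cam,P):
    c=camera_model(cam);K=c["camera_matrix"];T=c["T"]
    p=T[:3,:3].T@(np.array(P)-T[:3,3])*[1,-1,-1]; q=K@p; return q[:2]/q[2]
def rect(mask,z,cam="top"):
    "min-area rectangle of the mask's outline carried to height z"
    k=max(cv2.findContours(mask.astype(np.uint8),0,1)[0],key=cv2.contourArea)[:,0]
    W=np.array([pt(cam,p,z)[:2] for p in k],np.float32)
    (c,s,a)=cv2.minAreaRect(W*1000); return np.round(c,0),np.round(s,0),round(a,1),k.mean(0)
def look(q,z,cam="top",n=4):
    for r in silhouettes(q,cam)[:n]: print(q,cam,round(r["p"],2),np.round(r["rect"]),*rect(r["mask"],z,cam))
E
python3 - <<'E'
from h import *
im=get_image("top"); get_image("scene")
c=im[130:280,150:420]; cv2.imwrite("pics/crop1.png",cv2.resize(c,(800,444),interpolation=cv2.INTER_CUBIC))
for q,z in [("stand",.05),("key_white",.064),("key_red",.056),("canister_mid",.09),("thumbturn_mid",.03),("housing_mid",.036),("cylinder_mid",.036),("escutcheon_mid",.01),("box",.09),("clamp_ball",.17),("jar_mid",.09),("packer_mid",.012),("tile_mid",.01)]:
    look(q,z)
for q in ("cylinder_mid","escutcheon_mid"): look(q,.02,"scene")
E
```

```text
stand top 0.79 [174. 179. 234. 238.] [592. 325.] [186. 200.] 84.7 [202.84158416 207.96534653]
key_red top 0.6 [205. 219. 212. 228.] [530. 303.] [29. 29.] 0.8 [207.85185185 225.07407407]
key_red top 0.4 [306. 164. 420. 262.] [ 577. -248.] [393. 363.] 86.4 [356.44297082 210.09814324]
canister_mid top 0.63 [189. 186. 210. 208.] [632. 324.] [71. 70.] 1.7 [200.91666667 194.68333333]
canister_mid top 0.62 [148. 179. 172. 203.] [646. 470.] [74. 75.] 0.8 [159.2        190.81666667]
canister_mid top 0.58 [208. 152. 231. 168.] [761. 265.] [72. 71.] 1.5 [218.83050847 158.93220339]
thumbturn_mid top 0.58 [256. 187. 269. 197.] [659. 116.] [44. 48.] 0.7 [261.27027027 190.81081081]
housing_mid top 0.73 [147. 269. 177. 298.] [318. 464.] [99. 99.] 10.8 [162.36538462 283.96153846]
housing_mid top 0.52 [253. 250. 271. 271.] [420. 115.] [68. 43.] 38.9 [260.88888889 256.64444444]
housing_mid top 0.52 [218. 255. 233. 271.] [401. 234.] [68. 46.] 13.0 [227.         261.55769231]
box top 0.55 [306. 164. 420. 262.] [ 571. -237.] [373. 352.] 85.5 [356.32727273 209.39480519]
jar_mid top 0.86 [266. 149. 282. 169.] [764.  75.] [72. 56.] 0.7 [273.01923077 159.        ]
jar_mid top 0.34 [306. 164. 422. 262.] [ 597. -242.] [380. 307.] 85.5 [358.64066852 206.99721448]
packer_mid top 0.76 [400. 252. 410. 284.] [ 384. -400.] [40. 98.] 89.2 [402.33333333 268.5       ]
tile_mid top 0.94 [148. 268. 177. 299.] [316. 473.] [100. 103.] 10.4 [162.03125    284.29166667]
```

View pics/crop1.png

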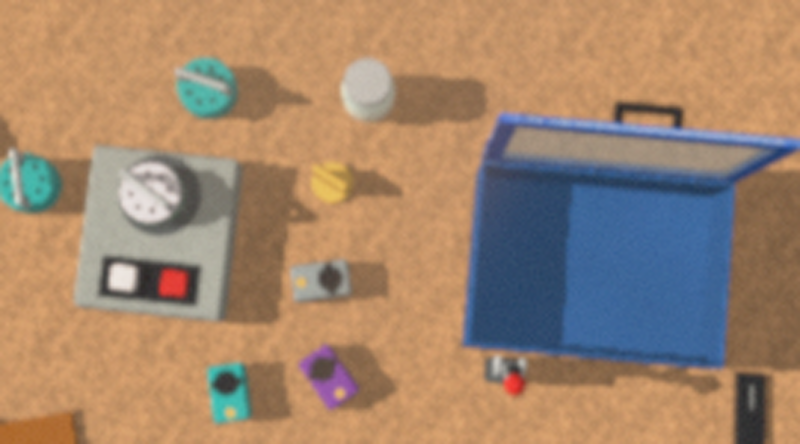

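Run:
```python
from h import *
t=get_image("top"); s=get_image("scene")
def cr(im,x,y,w,h): return cv2.resize(im[y:y+h,x:x+w],(400,300),interpolation=cv2.INTER_CUBIC)
# top canister: origin (180,178) 40x30 ; top parts (240,182) 64x48 ; scene canister (340,175) 48x36 ; scene parts (270,205) 80x60
A=np.vstack([np.hstack([cr(t,180,178,40,30),cr(t,236,182,64,48)]),np.hstack([cr(s,340,175,48,36),cr(s,270,205,80,60)])])
cv2.imwrite("pics/crop2.png",A)
o=np.array([150,130]);f=270/800
def P(u,v,z): return np.round(pt("top",o+np.array([u,v])*f,z)*1000)[:2]
print("stand corners",[P(*c,.05) for c in((95,147),(240,160),(222,320),(75,303))])
print("white",P(123,278,.064),"red",P(172,283,.056),"can body",P(152,192,.09))
print("box",[P(*c,.09) for c in((485,165),(465,345),(723,365),(733,180))])
print("ball",P(514,383,.178))
for n,z in (("housing_mid",.036),("thumbturn_mid",.01),("canister_mid",.06),("clamp_ball",.17),("jar_mid",.09),("key_white",.06)): look(n,z,"scene")
```

```text
stand corners [array([694., 403.]), array([680., 226.]), array([485., 243.]), array([503., 420.])]
white [533. 360.] red [528. 303.] can body [633. 323.]
box [array([670., -69.]), array([458., -47.]), array([ 439., -347.]), array([ 656., -362.])]
ball [416. -95.]
housing_mid scene 0.87 [282. 212. 302. 237.] [551. 114.] [58. 93.] 9.5 [291.40983607 225.54098361]
housing_mid scene 0.75 [275. 176. 297. 197.] [412. 221.] [91. 75.] 6.7 [283.37704918 187.6557377 ]
housing_mid scene 0.72 [248. 201. 272. 219.] [434. 101.] [72. 72.] 43.8 [259.71186441 207.62711864]
thumbturn_mid scene 0.63 [312. 239. 329. 259.] [658. 120.] [48. 75.] 40.5 [321.03389831 249.03389831]
thumbturn_mid scene 0.48 [157. 202. 282. 339.] [524. -88.] [494. 216.] 85.5 [223.46175637 271.75354108]
canister_mid scene 0.89 [375. 223. 401. 257.] [791. 247.] [ 69. 123.] 28.6 [388.88372093 238.43023256]
canister_mid scene 0.82 [384. 170. 406. 197.] [675. 452.] [ 69. 131.] 29.9 [395.79220779 184.1038961 ]
canister_mid scene 0.61 [350. 185. 373. 209.] [626. 337.] [ 69. 115.] 36.7 [360.42666667 194.57333333]
clamp_ball scene 0.77 [198. 198. 213. 227.] [ 444. -108.] [ 20. 115.] 61.8 [203.46031746 211.77777778]
clamp_ball scene 0.28 [307. 240. 331. 262.] [749.   7.] [43. 72.] 36.2 [321.1875  248.84375]
jar_mid scene 0.78 [327. 253. 357. 293.] [794.  41.] [ 64. 125.] 33.6 [341.65686275 272.56862745]
jar_mid scene 0.19 [158. 205. 284. 340.] [ 580. -129.] [453. 200.] 85.6 [223.37110482 271.50708215]
key_white scene 0.64 [338. 175. 349. 185.] [540. 358.] [36. 42.] 72.9 [342.7037037  179.33333333]
key_white scene 0.45 [197. 197. 211. 229.] [342. -42.] [ 24. 134.] 64.7 [203.34920635 211.80952381]
key_white scene 0.29 [311. 168. 392. 236.] [614. 295.] [211. 224.] 84.2 [351.37698413 200.29761905]
```

View pics/crop2.png

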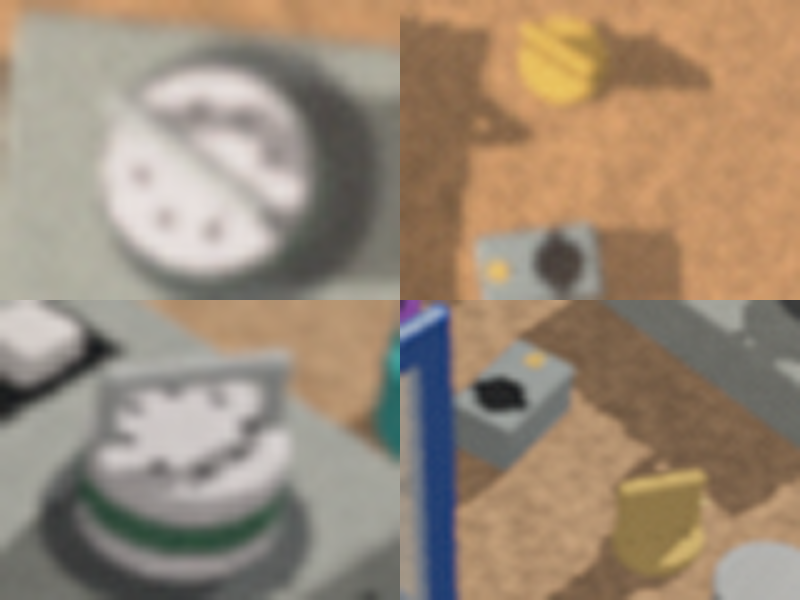

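Run:
```python
from h import *
def seg(cam,a,b,z):
    A,B=pt(cam,a,z)[:2],pt(cam,b,z)[:2]; d=B-A; print(cam,np.round((A+B)/2*1000),np.round(np.linalg.norm(d)*1000),np.round(np.degrees(np.arctan2(d[1],d[0]))%180,1))
print("bail");seg("top",(191.2,187.5),(208.5,200.5),.121);seg("scene",(352,184.6),(374.6,181.6),.121)
print("wing");seg("top",(256,186.5),(266.4,194),.052);seg("scene",(314,242),(331,240),.052)
print("housing"); o=np.array([150,130]);f=270/800
seg("top",o+f*np.array([294,283.5]),o+f*np.array([348,278]),.036)
print("ball top view vs scene for z"); 
from scipy.optimize import least_squares
for nm,uvt,uvs in(("ball",o+f*np.array([514,383]),np.array([281,282])/1.4),("handle?",o+f*np.array([648,107]),np.array([320,350])/1.4),
  ("lidL",o+f*np.array([500,117]),np.array([391,293])/1.4),("lidR",o+f*np.array([797,144]),np.array([232,384])/1.4)):
    r=least_squares(lambda P:np.r_[proj("top",P)-uvt,proj("scene",P)-uvs],[.5,0,.2]); print(nm,np.round(r.x*1000),np.round(r.fun,1))
```

```text
bail
top [631. 322.] 75.0 54.0
scene [639. 324.] 68.0 55.3
wing
top [658. 116.] 46.0 54.8
scene [666. 117.] 48.0 53.1
housing
top [535. 125.] 66.0 96.6
ball top view vs scene for z
ball [417. -94. 180.] [-0.3 -0.3 -0.3  0. ]
handle? [ 692. -218.  297.] [ 0.8  0.6  0.7 -0. ]
lidL [683. -65. 301.] [-0.5 -0.5 -0.5  0.1]
lidR [ 661. -352.  310.] [-2.3 -1.6 -1.8  0. ]
```

Candidates: the canister is the white/green one on the stand at top px (201,195), and the turquoise ones at (220,159) and (159,191) are not it. The housing is the grey one at (258,225), and the turquoise (227,262) and purple (261,257) ones are not it. The thumb turn is the brass piece at (262,190). The crop confirms these choices. No cylinder or escutcheon is present, so I'll start with the key.

>>> apply_moves(motion=[{"x":38.4,"y":-24.7,"z":-10,"hand":-1},{"x":38.4,"y":-24.7,"z":-10,"hand":-1},{"x":38.4,"y":-24.7,"z":-10,"hand":-1},{"x":38.4,"y":-24.7,"z":-10,"hand":-1},{"x":38.4,"y":-24.7,"z":-10,"hand":-1},{"x":38.4,"y":-24.7,"z":-10,"hand":-1},{"x":38.4,"y":-24.7,"z":-10,"hand":-1},{"x":38.4,"y":-24.7,"z":-10,"hand":-1},{"x":38.4,"y":-24.7,"z":-10,"hand":-1},{"x":38.4,"y":-24.7,"z":-10,"hand":-1}], newtons=25)

```text
schema error: expected keys x, y, z, yaw, hand
```

>>> apply_moves(motion=[{"x":38.4,"y":-24.7,"z":-10,"yaw":0,"hand":-1},{"x":38.4,"y":-24.7,"z":-10,"yaw":0,"hand":-1},{"x":38.4,"y":-24.7,"z":-10,"yaw":0,"hand":-1},{"x":38.4,"y":-24.7,"z":-10,"yaw":0,"hand":-1},{"x":38.4,"y":-24.7,"z":-10,"yaw":0,"hand":-1},{"x":38.4,"y":-24.7,"z":-10,"yaw":0,"hand":-1},{"x":38.4,"y":-24.7,"z":-10,"yaw":0,"hand":-1},{"x":38.4,"y":-24.7,"z":-10,"yaw":0,"hand":-1},{"x":38.4,"y":-24.7,"z":-10,"yaw":0,"hand":-1},{"x":38.4,"y":-24.7,"z":-10,"yaw":0,"hand":-1}], newtons=25)

```text
clock: 2.6
position: [0.5328, 0.3608, 0.1268]
ee_rot: [-0.377, -3.118, -0.001]
force: [-0.1, 0.9, 1.0]
width: 0.014
gripper_force: 0.0
```

>>> apply_moves(motion=[{"x":0.1,"y":-0.1,"z":-4.5,"yaw":0,"hand":-1},{"x":0.1,"y":-0.1,"z":-6,"yaw":0,"hand":-1},{"x":0.1,"y":-0.1,"z":-6.4,"yaw":0,"hand":-1},{"x":0.1,"y":-0.1,"z":-6.8,"yaw":0,"hand":-1},{"x":0.1,"y":-0.1,"z":-7.2,"yaw":0,"hand":-1},{"x":0.1,"y":-0.1,"z":-7.4,"yaw":0,"hand":-1},{"x":0.1,"y":-0.1,"z":-7.5,"yaw":0,"hand":-1},{"x":0.1,"y":-0.1,"z":-7.5,"yaw":0,"hand":-1}])

```text
clock: 3.6
position: [0.5352, 0.3598, 0.056]
ee_rot: [0.379, 3.117, 0.005]
force: [-11.1, -5.7, 34.5]
width: 0.008
gripper_force: 17.3
```

>>> apply_moves(motion=[{"x":0,"y":0,"z":5,"yaw":0,"hand":-1},{"x":0,"y":0,"z":11,"yaw":-10,"hand":-0.5},{"x":0,"y":0,"z":14,"yaw":-20,"hand":0},{"x":2,"y":-1,"z":14,"yaw":-30,"hand":0.3},{"x":4,"y":-1.5,"z":14,"yaw":-40,"hand":0.3},{"x":6,"y":-2,"z":14,"yaw":-50,"hand":0.3},{"x":8,"y":-3,"z":14,"yaw":-60,"hand":0.3},{"x":9.8,"y":-3.6,"z":14,"yaw":-70,"hand":0.3},{"x":9.8,"y":-3.6,"z":14,"yaw":-80,"hand":0.3},{"x":9.8,"y":-3.6,"z":14,"yaw":-90,"hand":0.3}])

```text
clock: 4.85
position: [0.6333, 0.3226, 0.1922]
ee_rot: [2.479, 1.929, 0.002]
force: [-0.5, -0.1, -0.0]
width: 0.653
gripper_force: 0.0
```

>>> apply_moves(motion=[{"x":0,"y":0,"z":0,"yaw":-10,"hand":0.3},{"x":0,"y":0,"z":0,"yaw":-20,"hand":0.3},{"x":0,"y":0,"z":0,"yaw":-22,"hand":0.3}])

```text
clock: 5.22
position: [0.6329, 0.323, 0.192]
ee_rot: [2.797, 1.429, 0.001]
force: [0.2, -0.4, 0.1]
width: 0.65
gripper_force: 0.0
```

Run:
```python
from h import *
s=get_image("scene"); t=get_image("top"); o=observe()
from scipy.spatial.transform import Rotation as R
print(o["position"],R.from_rotvec(o["ee_rot"]).as_matrix()[:,1])
def cr(im,x,y,w,h): return cv2.resize(im[y:y+h,x:x+w],(400,300),interpolation=cv2.INTER_CUBIC)
cv2.imwrite("pics/g1.png",np.hstack([cr(s,310,130,112,84),cr(t,150,150,112,84)]))
print(recognise("key_red","scene")[:2],recognise("key_white","scene")[:2])
```

```text
[0.63277899 0.32289337 0.19194767] [ 8.11925249e-01 -5.83761270e-01  4.11964901e-04]
[{'rect': [321.7, 181.8, 334.2, 192.5], 'p': 0.42}] [{'rect': [349.3, 183.4, 373.1, 206.8], 'p': 0.75}]
```

View pics/g1.png

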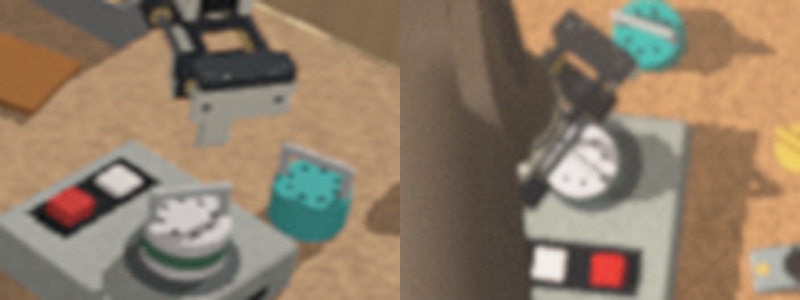

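The red key is now up (crop px (70,205)) and the white key is down (px (118,180)). The open fingers are above the bail, so I'll descend and grip.

>>> apply_moves(motion=[{"x":0,"y":0,"z":-5,"yaw":0,"hand":0.3},{"x":0,"y":0,"z":-8,"yaw":0,"hand":0.3},{"x":0,"y":0,"z":-9.3,"yaw":0,"hand":0.3},{"x":0,"y":0,"z":-9.3,"yaw":0,"hand":0.3},{"x":0,"y":0,"z":-9.3,"yaw":0,"hand":-0.4},{"x":0,"y":0,"z":-9.3,"yaw":0,"hand":-1},{"x":0,"y":0,"z":-9.3,"yaw":0,"hand":-1},{"x":0,"y":0,"z":-9.3,"yaw":0,"hand":-1},{"x":0,"y":0,"z":-9.3,"yaw":0,"hand":-1}], newtons=40)

```text
clock: 6.55
position: [0.6326, 0.3229, 0.0988]
ee_rot: [-2.797, -1.43, -0.0]
force: [-2.2, 1.4, 1.3]
width: 0.156
gripper_force: 1.1
```

>>> apply_moves(motion=[{"x":0,"y":0,"z":0,"yaw":0,"hand":-1},{"x":0,"y":0,"z":0,"yaw":0,"hand":-1},{"x":0,"y":0,"z":2,"yaw":0,"hand":-1},{"x":0,"y":0,"z":5,"yaw":0,"hand":-1},{"x":0,"y":0,"z":9,"yaw":0,"hand":-1},{"x":0,"y":0,"z":13,"yaw":0,"hand":-1},{"x":0,"y":0,"z":13,"yaw":0,"hand":-1}])

```text
clock: 7.42
position: [0.6351, 0.3226, 0.2338]
ee_rot: [2.797, 1.428, 0.012]
force: [0.5, 0.1, -2.8]
width: 0.096
gripper_force: 40.0
```

>>> apply_moves(motion=[{"x":-3,"y":-4,"z":2,"yaw":0,"hand":-1},{"x":-6,"y":-9,"z":3,"yaw":0,"hand":-1},{"x":-9,"y":-14,"z":3,"yaw":0,"hand":-1},{"x":-11,"y":-19,"z":3,"yaw":0,"hand":-1},{"x":-11,"y":-24,"z":3,"yaw":0,"hand":-1},{"x":-11,"y":-29,"z":3,"yaw":0,"hand":-1},{"x":-11,"y":-34,"z":3,"yaw":0,"hand":-1},{"x":-11,"y":-39,"z":3,"yaw":0,"hand":-1},{"x":-11,"y":-44,"z":3,"yaw":0,"hand":-1},{"x":-11,"y":-49,"z":3,"yaw":0,"hand":-1}])

```text
clock: 8.68
position: [0.522, -0.1688, 0.2585]
ee_rot: [-2.797, -1.429, 0.001]
force: [-0.0, -0.3, -3.3]
width: 0.096
gripper_force: 40.0
```

>>> apply_moves(motion=[{"x":0,"y":-5,"z":0,"yaw":0,"hand":-1},{"x":0.5,"y":-10,"z":0,"yaw":0,"hand":-1},{"x":0.7,"y":-12.7,"z":0,"yaw":0,"hand":-1},{"x":0.7,"y":-12.7,"z":-3,"yaw":0,"hand":-1},{"x":0.7,"y":-12.7,"z":-8,"yaw":0,"hand":-1},{"x":0.7,"y":-12.7,"z":-12,"yaw":0,"hand":-1},{"x":0.7,"y":-12.7,"z":-15,"yaw":0,"hand":-1},{"x":0.7,"y":-12.7,"z":-17,"yaw":0,"hand":-1},{"x":0.7,"y":-12.7,"z":-18.5,"yaw":0,"hand":-1},{"x":0.7,"y":-12.7,"z":-19,"yaw":0,"hand":-1}])

```text
clock: 9.93
position: [0.5296, -0.2942, 0.0683]
ee_rot: [-2.797, -1.43, 0.0]
force: [0.2, -0.2, -2.8]
width: 0.095
gripper_force: 40.0
```

>>> apply_moves(motion=[{"x":0,"y":0,"z":-0.8,"yaw":0,"hand":-1},{"x":0,"y":0,"z":-1.2,"yaw":0,"hand":-1},{"x":0,"y":0,"z":-1.4,"yaw":0,"hand":-1},{"x":0,"y":0,"z":-1.5,"yaw":0,"hand":-1},{"x":0,"y":0,"z":-1.5,"yaw":0,"hand":-1}])

```text
clock: 10.55
position: [0.5298, -0.2942, 0.0539]
ee_rot: [2.797, 1.43, 0.0]
force: [-0.0, -0.7, -2.9]
width: 0.095
gripper_force: 40.0
```

>>> apply_moves(motion=[{"x":0,"y":0,"z":-0.2,"yaw":0,"hand":-1},{"x":0,"y":0,"z":-0.3,"yaw":0,"hand":-1},{"x":0,"y":0,"z":-0.4,"yaw":0,"hand":-1}])

```text
clock: 10.92
position: [0.5295, -0.2942, 0.0527]
ee_rot: [-2.797, -1.429, -0.003]
force: [-13.3, 10.0, 42.6]
width: 0.093
gripper_force: 40.0
```

>>> apply_moves(motion=[{"x":0,"y":0,"z":0.3,"yaw":0,"hand":-1},{"x":0,"y":0,"z":0.4,"yaw":0,"hand":-0.4},{"x":0,"y":0,"z":0.4,"yaw":0,"hand":0},{"x":0,"y":0,"z":0.4,"yaw":0,"hand":0},{"x":0,"y":0,"z":4,"yaw":0,"hand":0},{"x":0,"y":0,"z":10,"yaw":0,"hand":0},{"x":-1,"y":0,"z":16,"yaw":5,"hand":0.5},{"x":-1,"y":4,"z":20,"yaw":10,"hand":1},{"x":-1,"y":9,"z":21,"yaw":15,"hand":1},{"x":-1,"y":14,"z":21,"yaw":20,"hand":1}])

```text
clock: 12.18
position: [0.5202, -0.1531, 0.2609]
ee_rot: [2.503, 1.896, 0.003]
force: [0.4, -0.5, -0.5]
width: 0.886
gripper_force: 0.0
```

>>> apply_moves(motion=[{"x":0,"y":6,"z":0,"yaw":5,"hand":1},{"x":0,"y":12,"z":0,"yaw":10,"hand":1},{"x":0,"y":18,"z":0,"yaw":15,"hand":1},{"x":1,"y":24,"z":0,"yaw":20,"hand":1},{"x":1.5,"y":28,"z":-4,"yaw":22,"hand":1},{"x":1.5,"y":28,"z":-8,"yaw":22,"hand":1},{"x":1.5,"y":28,"z":-8,"yaw":22,"hand":1}])

```text
clock: 13.05
position: [0.5326, 0.1255, 0.1774]
ee_rot: [-2.097, -2.336, 0.008]
force: [-1.2, -0.2, 0.1]
width: 1.004
gripper_force: 0.0
```

Run:
```python
from h import *
s=get_image("scene"); t=get_image("top"); o=observe(); print(o["position"])
def cr(im,x,y,w,h): return cv2.resize(im[y:y+h,x:x+w],(400,300),interpolation=cv2.INTER_CUBIC)
cv2.imwrite("pics/g2.png",np.vstack([np.hstack([cr(s,240,150,120,90),cr(t,236,170,80,60)]),np.hstack([cr(s,130,220,160,120),cr(t,300,160,120,90)])]))
for q,z,c in(("housing_mid",.036,"top"),("thumbturn_mid",.03,"top"),("housing_mid",.036,"scene"),("thumbturn_mid",.01,"scene"),("canister_mid",.045,"top")): look(q,z,c)
```

```text
[0.53517273 0.12498318 0.18067076]
thumbturn_mid top 0.75 [189. 219. 196. 229.] [538. 370.] [29. 22.] 2.0 [191.         223.27272727]
thumbturn_mid top 0.33 [307. 164. 420. 262.] [ 604. -253.] [394. 321.] 85.4 [358.5943662  206.94929577]
housing_mid scene 0.62 [279. 214. 304. 238.] [549. 114.] [55. 87.] 9.5 [291.32758621 225.4137931 ]
thumbturn_mid scene 0.79 [310. 237. 330. 262.] [658. 121.] [48. 83.] 40.5 [321.12903226 248.90322581]
thumbturn_mid scene 0.55 [160. 204. 281. 338.] [524. -89.] [490. 222.] 85.0 [223.43626062 271.88385269]
canister_mid top 0.85 [213. 151. 231. 169.] [772. 271.] [75. 69.] 1.5 [219.24561404 158.94736842]
canister_mid top 0.84 [149. 179. 172. 201.] [652. 486.] [77. 63.] 64.4 [159.25454545 190.69090909]
canister_mid top 0.64 [363. 219. 384. 239.] [ 533. -286.] [72. 68.] 89.7 [373.03571429 226.35714286]
```

View pics/g2.png

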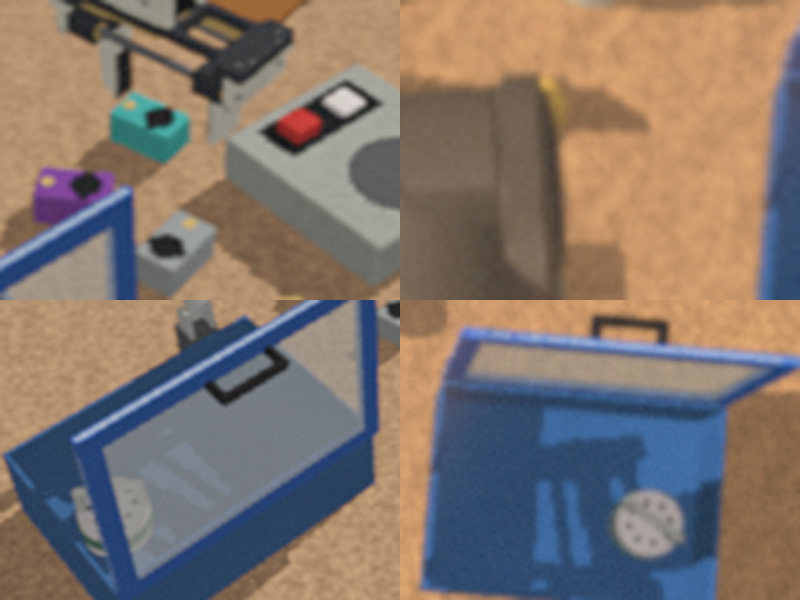

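>>> apply_moves(motion=[{"x":0.2,"y":0,"z":-5,"yaw":0,"hand":1},{"x":0.2,"y":0,"z":-10,"yaw":0,"hand":1},{"x":0.2,"y":0,"z":-14,"yaw":0,"hand":1},{"x":0.2,"y":0,"z":-16,"yaw":0,"hand":1},{"x":0.2,"y":0,"z":-16.8,"yaw":0,"hand":1},{"x":0.2,"y":0,"z":-16.8,"yaw":0,"hand":0},{"x":0.2,"y":0,"z":-16.8,"yaw":0,"hand":-0.5},{"x":0.2,"y":0,"z":-16.8,"yaw":0,"hand":-1},{"x":0.2,"y":0,"z":-16.8,"yaw":0,"hand":-1},{"x":0.2,"y":0,"z":-16.8,"yaw":0,"hand":-1}])

```text
clock: 14.65
position: [0.5368, 0.1259, 0.0119]
ee_rot: [2.099, 2.337, 0.001]
force: [0.2, 0.3, 0.5]
width: 0.506
gripper_force: 0.0
```

>>> apply_moves(motion=[{"x":0,"y":0,"z":0,"yaw":0,"hand":-1},{"x":0,"y":0,"z":0,"yaw":0,"hand":-1}])

```text
clock: 14.9
position: [0.5367, 0.1259, 0.0119]
ee_rot: [-2.099, -2.337, -0.0]
force: [-0.9, 0.2, 4.2]
width: 0.478
gripper_force: 39.5
```

>>> apply_moves(motion=[{"x":0,"y":0,"z":4,"yaw":0,"hand":-1},{"x":0,"y":0,"z":10,"yaw":0,"hand":-1},{"x":0,"y":-3,"z":16,"yaw":0,"hand":-1},{"x":0,"y":-8,"z":20,"yaw":0,"hand":-1},{"x":0,"y":-13,"z":22,"yaw":0,"hand":-1},{"x":0,"y":-18.5,"z":22,"yaw":0,"hand":-1},{"x":0.5,"y":-24,"z":22,"yaw":0,"hand":-1},{"x":0.8,"y":-29,"z":22,"yaw":0,"hand":-1},{"x":0.8,"y":-32.6,"z":20,"yaw":0,"hand":-1},{"x":0.8,"y":-32.6,"z":16,"yaw":0,"hand":-1}])

```text
clock: 16.15
position: [0.5446, -0.2049, 0.1721]
ee_rot: [2.103, 2.329, -0.0]
force: [1.2, 1.3, -3.7]
width: 0.481
gripper_force: 39.5
```

>>> apply_moves(motion=[{"x":0,"y":0,"z":-5,"yaw":0,"hand":-1},{"x":0,"y":0,"z":-10,"yaw":0,"hand":-1},{"x":0,"y":0,"z":-13,"yaw":0,"hand":-1},{"x":0,"y":0,"z":-14.7,"yaw":0,"hand":-1},{"x":0,"y":0,"z":-14.7,"yaw":0,"hand":-1}])

```text
clock: 16.77
position: [0.544, -0.2001, 0.024]
ee_rot: [-2.098, -2.336, 0.002]
force: [-0.3, -0.8, -1.9]
width: 0.479
gripper_force: 39.5
```

>>> apply_moves(motion=[{"x":0,"y":0,"z":0,"yaw":0,"hand":0.2},{"x":0,"y":0,"z":0,"yaw":0,"hand":0.2},{"x":0,"y":0,"z":0,"yaw":0,"hand":0.2},{"x":0,"y":0,"z":5,"yaw":0,"hand":0.2},{"x":0,"y":0,"z":11,"yaw":0,"hand":0.2},{"x":0,"y":1,"z":17,"yaw":-5,"hand":0.2},{"x":0,"y":6,"z":22,"yaw":-10,"hand":0.2},{"x":0,"y":12,"z":23,"yaw":-15,"hand":0.2},{"x":0,"y":18,"z":23,"yaw":-21,"hand":0.2},{"x":2,"y":24,"z":23,"yaw":-27,"hand":0.2}])

```text
clock: 18.02
position: [0.5632, 0.0387, 0.2561]
ee_rot: [-2.59, -1.778, -0.004]
force: [1.2, -0.6, -0.1]
width: 0.597
gripper_force: 0.0
```

>>> apply_moves(motion=[{"x":4,"y":4,"z":0,"yaw":-7,"hand":0.2},{"x":8,"y":7,"z":-4,"yaw":-14,"hand":0.2},{"x":9.7,"y":7.8,"z":-8,"yaw":-15,"hand":0.2},{"x":9.7,"y":7.8,"z":-10,"yaw":-15,"hand":0.2},{"x":9.7,"y":7.8,"z":-10,"yaw":-15,"hand":0.2}])

```text
clock: 18.65
position: [0.6594, 0.1138, 0.154]
ee_rot: [-2.798, -1.429, 0.004]
force: [-0.2, -0.1, 1.3]
width: 0.596
gripper_force: 0.0
```

Run:
```python
from h import *
s=get_image("scene"); t=get_image("top"); o=observe(); print(o["position"],o["ee_rot"])
def cr(im,x,y,w,h): return cv2.resize(im[y:y+h,x:x+w],(400,300),interpolation=cv2.INTER_CUBIC)
cv2.imwrite("pics/g3.png",np.vstack([np.hstack([cr(s,270,180,120,90),cr(t,236,170,80,60)]),np.hstack([cr(s,130,220,160,120),cr(t,300,160,120,90)])]))
for q,z,c in(("thumbturn_mid",.01,"scene"),("thumbturn_mid",.03,"top"),("housing_mid",.041,"top")): look(q,z,c)
```

```text
[0.6609091  0.11371653 0.15658718] [2.79779313e+00 1.42788117e+00 2.70192403e-03]
thumbturn_mid scene 0.9 [309. 237. 332. 259.] [657. 122.] [48. 79.] 40.5 [321.18333333 248.78333333]
thumbturn_mid scene 0.62 [158. 207. 283. 342.] [525. -87.] [493. 221.] 85.5 [223.95480226 271.73728814]
thumbturn_mid top 0.26 [336. 216. 358. 227.] [ 547. -197.] [46. 75.] 7.9 [347.48275862 222.51724138]
housing_mid top 0.7 [252. 249. 268. 267.] [418. 113.] [62. 41.] 36.6 [261.6097561  257.19512195]
housing_mid top 0.69 [336. 215. 356. 228.] [ 546. -195.] [45. 75.] 7.9 [347.31578947 222.68421053]
```

View pics/g3.png

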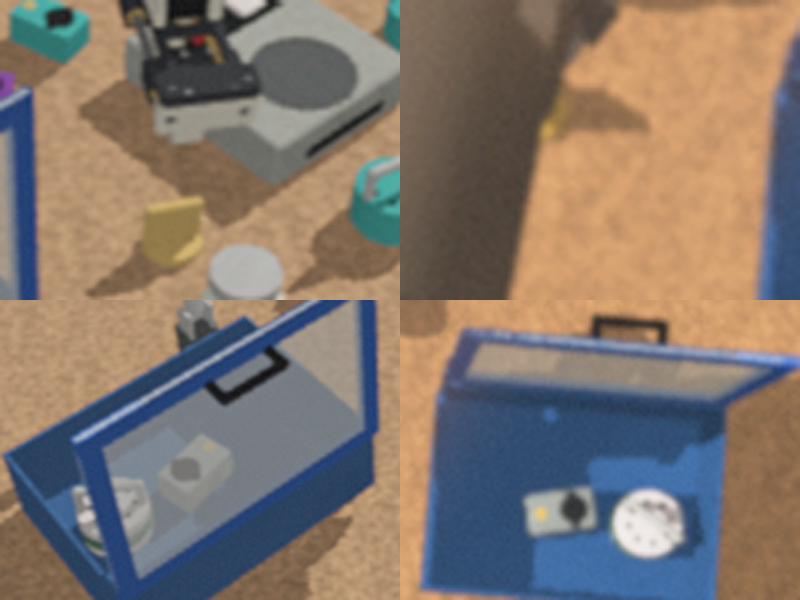

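>>> apply_moves(motion=[{"x":0,"y":0,"z":-5,"yaw":0,"hand":0.2},{"x":0,"y":0,"z":-9,"yaw":0,"hand":0.2},{"x":0,"y":0,"z":-11.5,"yaw":0,"hand":0.2},{"x":0,"y":0,"z":-12.4,"yaw":0,"hand":0.2},{"x":0,"y":0,"z":-12.4,"yaw":0,"hand":-0.4},{"x":0,"y":0,"z":-12.4,"yaw":0,"hand":-1},{"x":0,"y":0,"z":-12.4,"yaw":0,"hand":-1},{"x":0,"y":0,"z":-12.4,"yaw":0,"hand":-1},{"x":0,"y":0,"z":-12.4,"yaw":0,"hand":-1},{"x":0,"y":0,"z":-12.4,"yaw":0,"hand":-1}])

```text
clock: 20.15
position: [0.6608, 0.115, 0.031]
ee_rot: [-2.797, -1.43, -0.0]
force: [-1.2, 0.6, 4.1]
width: 0.121
gripper_force: 39.9
```

>>> apply_moves(motion=[{"x":0,"y":0,"z":4,"yaw":0,"hand":-1},{"x":0,"y":0,"z":10,"yaw":0,"hand":-1},{"x":-3,"y":0,"z":15,"yaw":0,"hand":-1},{"x":-7,"y":-1,"z":19,"yaw":0,"hand":-1},{"x":-11,"y":-3,"z":22,"yaw":0,"hand":-1},{"x":-11.1,"y":-8,"z":23,"yaw":0,"hand":-1},{"x":-11.1,"y":-13,"z":23,"yaw":0,"hand":-1},{"x":-11.1,"y":-18,"z":22,"yaw":0,"hand":-1},{"x":-11.1,"y":-23.2,"z":20,"yaw":0,"hand":-1},{"x":-11.1,"y":-23.7,"z":16,"yaw":0,"hand":-1}])

```text
clock: 21.4
position: [0.5498, -0.1277, 0.1915]
ee_rot: [2.799, 1.419, 0.003]
force: [1.1, 0.5, -2.0]
width: 0.117
gripper_force: 39.9
```

Run:
```python
from h import *
s=get_image("scene"); t=get_image("top"); o=observe(); print(o["position"],o["force"],o["width"])
def cr(im,x,y,w,h): return cv2.resize(im[y:y+h,x:x+w],(400,300),interpolation=cv2.INTER_CUBIC)
cv2.imwrite("pics/g4.png",np.vstack([np.hstack([cr(s,130,180,160,120),cr(s,145,265,64,48)]),np.hstack([cr(t,300,160,120,90),cr(t,340,196,64,48)])]))
```

```text
[ 0.5468091  -0.12281507  0.187409  ] [ 0.20952732  0.7716858  -2.78401187] 0.11592178442237942
```

View pics/g4.png

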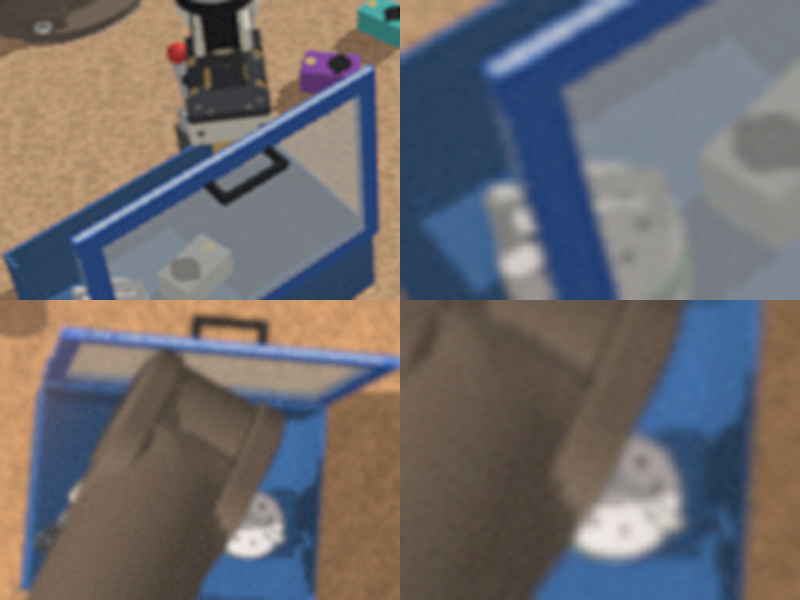

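>>> apply_moves(motion=[{"x":0,"y":0,"z":-5,"yaw":0,"hand":-1},{"x":0,"y":0,"z":-9,"yaw":0,"hand":-1},{"x":0,"y":0,"z":-12,"yaw":0,"hand":-1},{"x":0,"y":0,"z":-14,"yaw":0,"hand":-1},{"x":0,"y":0,"z":-15,"yaw":0,"hand":-1},{"x":0,"y":0,"z":-15.3,"yaw":0,"hand":-1},{"x":0,"y":0,"z":-15.3,"yaw":0,"hand":-1}])

```text
clock: 22.38
position: [0.5503, -0.122, 0.0385]
ee_rot: [2.797, 1.43, 0.001]
force: [1.2, 0.2, -2.1]
width: 0.114
gripper_force: 39.9
```

>>> apply_moves(motion=[{"x":0,"y":0,"z":0,"yaw":0,"hand":-0.4},{"x":0,"y":0,"z":0,"yaw":0,"hand":-0.4},{"x":0,"y":0,"z":0,"yaw":0,"hand":-0.4},{"x":0,"y":0,"z":4,"yaw":0,"hand":-0.4},{"x":0,"y":0,"z":9,"yaw":0,"hand":-0.4},{"x":-1,"y":0,"z":15,"yaw":-5,"hand":-1},{"x":-1,"y":0,"z":21,"yaw":-14,"hand":-1},{"x":-1,"y":0,"z":27,"yaw":-24,"hand":-1},{"x":-1,"y":0,"z":33,"yaw":-34,"hand":-1},{"x":-1,"y":0,"z":34,"yaw":-44,"hand":-1}])

```text
clock: 23.62
position: [0.5408, -0.1233, 0.3819]
ee_rot: [3.129, 0.268, 0.01]
force: [0.5, -1.4, -1.4]
width: 0.002
gripper_force: 0.0
```

Run:
```python
from h import *
s=get_image("scene"); t=get_image("top"); o=observe(); print(o["position"],o["force"],o["width"])
def cr(im,x,y,w,h): return cv2.resize(im[y:y+h,x:x+w],(400,300),interpolation=cv2.INTER_CUBIC)
cv2.imwrite("pics/g5.png",np.vstack([np.hstack([cr(s,140,190,160,120),cr(s,240,170,160,120)]),np.hstack([cr(t,300,150,120,90),cr(t,180,150,120,90)])]))
for q,z,c in(("thumbturn_mid",.03,"top"),("thumbturn_mid",.03,"scene")): look(q,z,c)
```

```text
[ 0.54028528 -0.12242678  0.37910307] [ 0.7918213   0.18742465 -0.11509156] 0.006210411577087208
thumbturn_mid scene 0.53 [337. 178. 347. 183.] [519. 384.] [26. 32.] 39.7 [342.19047619 180.19047619]
```

View pics/g5.png

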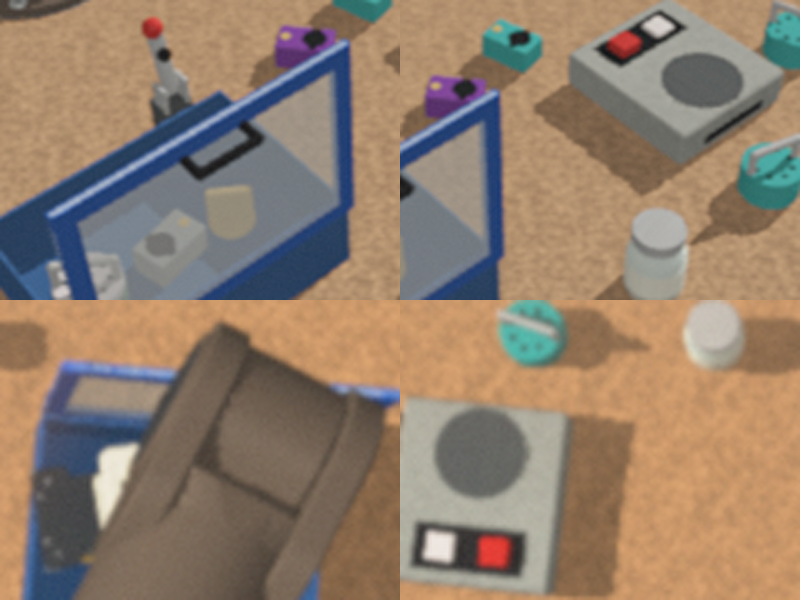

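The box holds the canister (px (85,275)), housing (170,245) and thumb turn (230,210), all standing, and the counter is clear of lock parts. Next is the lid, so I'll go over and behind it.

>>> apply_moves(motion=[{"x":5,"y":-1,"z":0,"yaw":-7,"hand":-1},{"x":10,"y":-2.3,"z":0,"yaw":-14,"hand":-1},{"x":15,"y":-2.3,"z":0,"yaw":-14,"hand":-1},{"x":17.5,"y":-2.3,"z":0,"yaw":-14,"hand":-1},{"x":17.5,"y":-2.3,"z":0,"yaw":-14,"hand":-1},{"x":17.5,"y":-2.3,"z":-4,"yaw":-14,"hand":-1},{"x":17.5,"y":-2.3,"z":-8,"yaw":-14,"hand":-1},{"x":17.5,"y":-2.3,"z":-11.4,"yaw":-14,"hand":-1},{"x":17.5,"y":-2.3,"z":-11.4,"yaw":-14,"hand":-1}])

```text
clock: 24.95
position: [0.7127, -0.1441, 0.2608]
ee_rot: [-3.138, 0.104, 0.008]
force: [-0.0, 0.2, 0.2]
width: 0.002
gripper_force: 0.0
```

>>> apply_moves(motion=[{"x":-3,"y":0.2,"z":0,"yaw":0,"hand":-1},{"x":-5.5,"y":0.4,"z":-0.1,"yaw":0,"hand":-1},{"x":-7.3,"y":0.5,"z":-0.3,"yaw":0,"hand":-1},{"x":-9,"y":0.6,"z":-0.8,"yaw":0,"hand":-1},{"x":-10.6,"y":0.7,"z":-1.4,"yaw":0,"hand":-1},{"x":-12.2,"y":0.8,"z":-2.2,"yaw":0,"hand":-1},{"x":-13.6,"y":0.9,"z":-3.2,"yaw":0,"hand":-1},{"x":-14.9,"y":1,"z":-4.3,"yaw":0,"hand":-1},{"x":-16.2,"y":1.1,"z":-5.5,"yaw":0,"hand":-1},{"x":-16.2,"y":1.1,"z":-5.5,"yaw":0,"hand":-1}])

```text
clock: 26.2
position: [0.5521, -0.1344, 0.2098]
ee_rot: [-3.138, 0.106, -0.001]
force: [-0.1, 0.5, 0.4]
width: 0.002
gripper_force: 0.0
```

Run:
```python
from h import *
s=get_image("scene"); cv2.imwrite("pics/g6.png",cv2.resize(s[130:370,100:420],(640,480)))
```

```text
(no output)
```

View pics/g6.png

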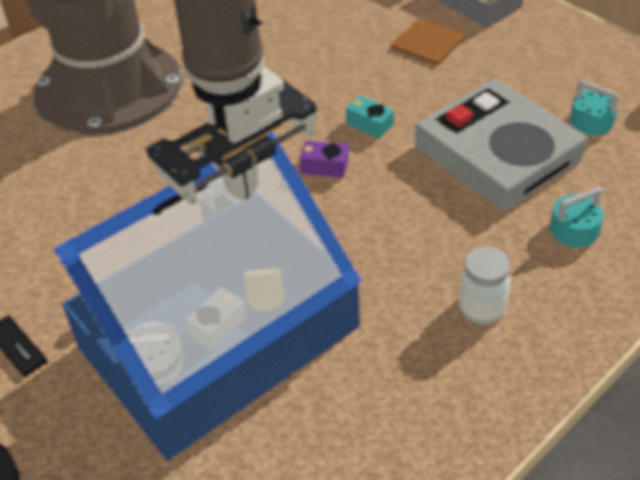

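The lid is following at about 0.7 rad, with the contents standing. Continuing down.

>>> apply_moves(motion=[{"x":-1.1,"y":0.1,"z":-1.4,"yaw":0,"hand":-1},{"x":-2.1,"y":0.1,"z":-2.8,"yaw":0,"hand":-1},{"x":-2.9,"y":0.2,"z":-4.4,"yaw":0,"hand":-1},{"x":-3.6,"y":0.2,"z":-6,"yaw":0,"hand":-1},{"x":-4,"y":0.3,"z":-7.7,"yaw":0,"hand":-1},{"x":-4.4,"y":0.3,"z":-9.4,"yaw":0,"hand":-1},{"x":-4.6,"y":0.3,"z":-10.4,"yaw":0,"hand":-1},{"x":-4.6,"y":0.3,"z":-11,"yaw":0,"hand":-1},{"x":-4.6,"y":0.3,"z":-11.3,"yaw":0,"hand":-1},{"x":-4.6,"y":0.3,"z":-11.3,"yaw":0,"hand":-1}])

```text
clock: 27.5
position: [0.5066, -0.1312, 0.0983]
ee_rot: [-3.136, 0.107, -0.001]
force: [-15.1, 8.3, 46.5]
width: 0.002
gripper_force: 23.4
```

>>> apply_moves(motion=[{"x":0,"y":0,"z":5,"yaw":0,"hand":-1},{"x":0,"y":0,"z":11,"yaw":0,"hand":-1},{"x":0,"y":0,"z":16.5,"yaw":0,"hand":-1},{"x":-5,"y":2,"z":17,"yaw":0,"hand":-1},{"x":-10,"y":3.6,"z":17,"yaw":0,"hand":-1},{"x":-13.3,"y":3.6,"z":17,"yaw":0,"hand":-1},{"x":-13.3,"y":3.6,"z":17,"yaw":0,"hand":-1},{"x":-13.3,"y":3.6,"z":12,"yaw":0,"hand":-1},{"x":-13.3,"y":3.6,"z":7.5,"yaw":0,"hand":-1},{"x":-13.3,"y":3.6,"z":7.5,"yaw":0,"hand":-1}])

```text
clock: 28.75
position: [0.3726, -0.0951, 0.1687]
ee_rot: [3.136, -0.105, -0.006]
force: [0.0, 0.4, -0.4]
width: 0.003
gripper_force: 0.0
```

>>> apply_moves(motion=[{"x":1.5,"y":0,"z":0,"yaw":0,"hand":-1},{"x":3,"y":0,"z":0,"yaw":0,"hand":-1},{"x":4.5,"y":-0.1,"z":0,"yaw":0,"hand":-1},{"x":6,"y":-0.2,"z":0,"yaw":0,"hand":-1},{"x":7.3,"y":-0.3,"z":-0.2,"yaw":0,"hand":-1},{"x":8.4,"y":-0.4,"z":-0.6,"yaw":0,"hand":-1},{"x":9.2,"y":-0.4,"z":-1,"yaw":0,"hand":-1},{"x":9.2,"y":-0.4,"z":-1,"yaw":0,"hand":-1}])

```text
clock: 29.75
position: [0.4652, -0.0991, 0.1598]
ee_rot: [3.14, -0.106, -0.004]
force: [-4.3, 1.4, -3.2]
width: 0.003
gripper_force: 2.1
```

Run:
```python
from h import *
s=get_image("scene"); cv2.imwrite("pics/g7.png",cv2.resize(s[160:310,130:330],(800,600),interpolation=cv2.INTER_CUBIC)); print(observe()["position"],observe()["force"])
```

```text
[ 0.46525023 -0.0991203   0.16010661] [-4.65799753  0.03835746 -3.09256066]
```

View pics/g7.png

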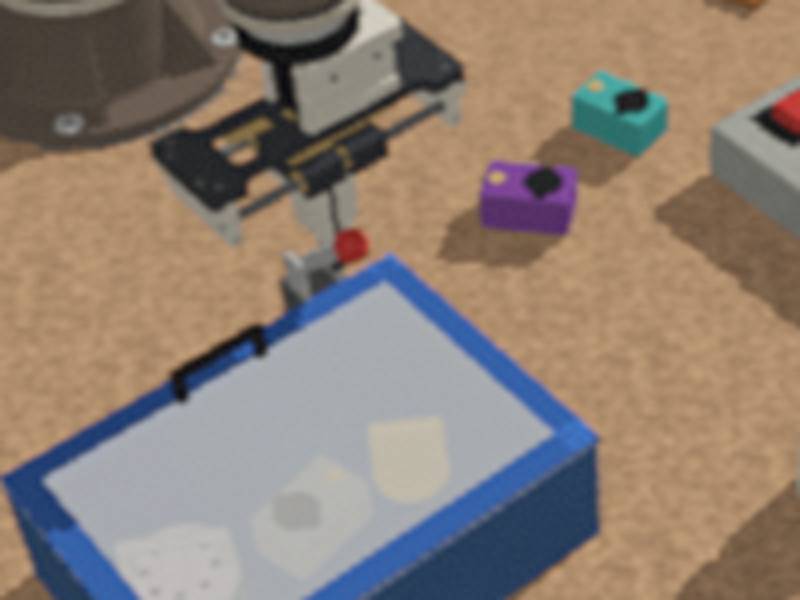

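The lid is shut and the clamp ball is at crop px (350,245), leaning over the lid. I'll locate it, then press from above.

Run:
```python
from h import *
for z in (.15,.162,.175): print(z,pt("scene",(217.5,221),z).round(3))
```

```text
0.15 [ 0.48  -0.092  0.15 ]
0.162 [ 0.491 -0.099  0.162]
0.175 [ 0.503 -0.107  0.175]
```

>>> apply_moves(motion=[{"x":-0.3,"y":0,"z":2,"yaw":0,"hand":-1},{"x":-0.3,"y":0,"z":5,"yaw":0,"hand":-1},{"x":1.5,"y":0.3,"z":5,"yaw":0,"hand":-1},{"x":3.5,"y":0.3,"z":5,"yaw":0,"hand":-1}])

```text
clock: 30.3
position: [0.5031, -0.0953, 0.2111]
ee_rot: [-3.139, 0.103, -0.005]
force: [0.6, -1.0, 0.6]
width: 0.006
gripper_force: 0.0
```

>>> apply_moves(motion=[{"x":0,"y":-0.4,"z":-2.5,"yaw":0,"hand":-1},{"x":0.2,"y":-0.4,"z":-4,"yaw":0,"hand":-1},{"x":0.5,"y":-0.5,"z":-5.5,"yaw":0,"hand":-1},{"x":0.7,"y":-0.5,"z":-7,"yaw":0,"hand":-1},{"x":0.8,"y":-0.5,"z":-8.2,"yaw":0,"hand":-1},{"x":0.8,"y":-0.5,"z":-8.8,"yaw":0,"hand":-1},{"x":0.8,"y":-0.5,"z":-9,"yaw":0,"hand":-1},{"x":0.8,"y":-0.5,"z":-9.1,"yaw":0,"hand":-1}])

```text
clock: 31.3
position: [0.5253, -0.1027, 0.1252]
ee_rot: [3.134, -0.1, 0.046]
force: [37.1, -0.6, 9.4]
width: 0.005
gripper_force: 19.2
```

>>> apply_moves(motion=[{"x":1.7,"y":0,"z":1,"yaw":0,"hand":-1},{"x":1.7,"y":0,"z":4,"yaw":0,"hand":-1},{"x":1.7,"y":0,"z":8,"yaw":0,"hand":-1},{"x":1.7,"y":0,"z":12,"yaw":0,"hand":-1},{"x":-4,"y":3,"z":14,"yaw":0,"hand":-1},{"x":-6,"y":5,"z":14,"yaw":0,"hand":-1}])

```text
clock: 32.05
position: [0.4484, -0.0514, 0.2601]
ee_rot: [-3.139, 0.109, -0.002]
force: [-0.3, 1.3, 0.5]
width: 0.002
gripper_force: 0.0
```

Run:
```python
from h import *
s=get_image("scene"); cv2.imwrite("pics/g8.png",cv2.resize(s[160:310,130:330],(800,600),interpolation=cv2.INTER_CUBIC)); print(observe()["position"],observe()["force"])
h=cv2.cvtColor(s,cv2.COLOR_BGR2HSV); m=((h[...,0]<8)|(h[...,0]>172))&(h[...,1]>170)&(h[...,2]>90); m[:, :180]=0; m[:,300:]=0
ys,xs=np.nonzero(m); print(len(xs),xs.mean(),ys.mean())
piv=np.array([.433,-.097,.110])
for f in np.arange(.8,1.6,.1): print(round(f,1),proj("scene",piv+.075*np.array([np.sin(f)*.998,-.068*np.sin(f),np.cos(f)])).round(1))
```

```text
[ 0.44523657 -0.0470012   0.25889558] [-2.85436782 -2.04474258 -1.95705395]
31 223.4516129032258 236.58064516129033
0.8 [216.  220.4]
0.9 [217.4 222.9]
1.0 [218.6 225.5]
1.1 [219.7 228. ]
1.2 [220.7 230.5]
1.3 [221.5 232.9]
1.4 [222.2 235.3]
1.5 [222.7 237.4]
```

View pics/g8.png

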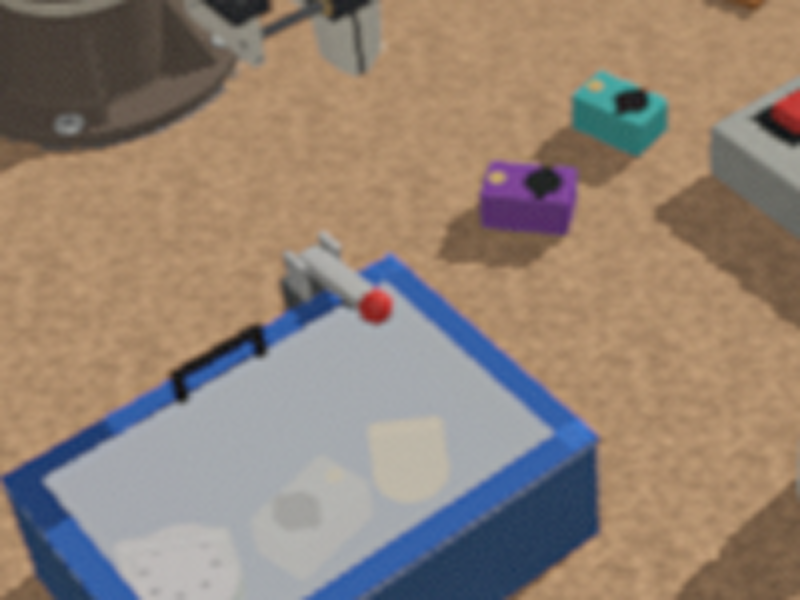

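The clamp is at about 1.46 rad, nearly level. I'll press once more on the ball's near side.

>>> apply_moves(motion=[{"x":2.6,"y":-2.4,"z":0,"yaw":0,"hand":-1},{"x":5.2,"y":-4.9,"z":0,"yaw":0,"hand":-1},{"x":5.2,"y":-4.9,"z":-5,"yaw":0,"hand":-1},{"x":5.2,"y":-4.9,"z":-10,"yaw":0,"hand":-1},{"x":5.2,"y":-4.9,"z":-12.5,"yaw":0,"hand":-1},{"x":5.2,"y":-4.9,"z":-13.2,"yaw":0,"hand":-1},{"x":5.2,"y":-4.9,"z":-13.7,"yaw":0,"hand":-1},{"x":5.2,"y":-4.9,"z":-14,"yaw":0,"hand":-1},{"x":5.2,"y":-4.9,"z":-14,"yaw":0,"hand":-1}])

```text
clock: 33.22
position: [0.5015, -0.1003, 0.1214]
ee_rot: [-3.139, 0.106, -0.003]
force: [-5.2, 2.8, 15.0]
width: 0.004
gripper_force: 7.5
```

>>> apply_moves(motion=[{"x":0,"y":0,"z":-0.2,"yaw":0,"hand":-1},{"x":0,"y":0,"z":-0.3,"yaw":0,"hand":-1},{"x":0,"y":0,"z":-0.3,"yaw":0,"hand":-1},{"x":0,"y":0,"z":4,"yaw":0,"hand":-1},{"x":0,"y":0,"z":10,"yaw":0,"hand":-1},{"x":-5,"y":5,"z":14,"yaw":0,"hand":-1},{"x":-5,"y":10,"z":14,"yaw":0,"hand":-1},{"x":-5,"y":10,"z":14,"yaw":0,"hand":-1}])

```text
clock: 34.22
position: [0.4507, 0.0034, 0.2607]
ee_rot: [-3.137, 0.097, -0.002]
force: [-1.2, 0.3, -0.5]
width: 0.004
gripper_force: 0.0
```

Run:
```python
from h import *
s=get_image("scene"); cv2.imwrite("pics/g9.png",cv2.resize(s[130:370,100:420],(800,600),interpolation=cv2.INTER_CUBIC)); print(observe()["position"],observe()["force"])
h=cv2.cvtColor(s,cv2.COLOR_BGR2HSV); m=((h[...,0]<8)|(h[...,0]>172))&(h[...,1]>170)&(h[...,2]>90); m[:, :180]=0; m[:,300:]=0
ys,xs=np.nonzero(m); print(len(xs),xs.mean(),ys.mean())
```

```text
[0.45055717 0.00401068 0.26066102] [ 1.13278073  0.30847982 -0.38143004]
31 224.0 239.19354838709677
```

View pics/g9.png

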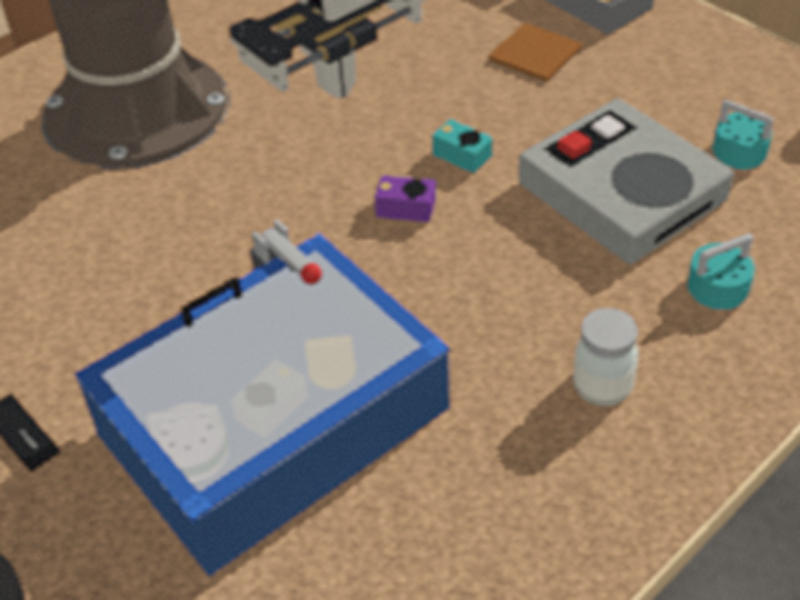

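The lid is shut and the clamp lies level, with its ball at crop px (311,272). The contents are in place, the red key is up, and the robot is clear.

```bash
python3 -c "
from cell import sign_off
print(sign_off())"
```

```text
the job is handed in; nothing more can be done
None
```

The job is handed in, though no verdict came back: the white key is down and the red key up, the canister, housing and thumb turn (the only two lock parts present) are in the box, and the lid is shut with the clamp down on it.

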